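# Load a steel core into the covered hopper

### The job

Take the loading boat with the orange handle, which carries the steel core, keep it level and lower its bowl right through the yellow-edged slot in the hopper's cover; tip it inside, nose down, so that the core rolls out into the hopper, without the boat touching the hopper or the slot's edges. Then level it, lift it out and stand the empty boat upright on the white foam pad.

Things in the scene. Friction and masses are not known exactly. Their poses are not given: they have to be found in the camera images.
- boat_grip (a point): Centre of the orange handle (16 x 24 x 40 mm: x, y, z) of the loading boat, 160 mm above its underside. Below: 12 mm stem, then a dark steel bowl 80 long (x) x 36 wide x 32 mm high, centred under the handle. The nose is its open -x end, facing the robot roughly. Boat 180 mm tall, 200 g, stands on the bench. A like boat with blue handle and brass core, over 90 mm away, is not wanted.
- core_mid (a point): Middle of the steel core, a loose roller of 16 mm diameter, 26 mm long, 40 g, lying across the rear (+x end) of the boat's bowl; its y is its axis. The bowl's floor rises at 15 degrees from the closed rear to the open nose, so the core stays while the boat is level and rolls out over the nose when that is tipped down 45 degrees (handle's top leaning to the boat's -x).
- slot (a point): Slot centre, top face of the fixed hopper's 4 mm cover, 125 mm above the bench. Slot 110 mm along x, 60 along y. Inside: floor 121 mm below, walls at x -76 and +121, y -71 and +71 mm. x points away from the robot to a grey control box. Put the boat in with its x along this x; with its underside 95 mm below this point, turning it 45 degrees about this point swings the bowl to +x and touches nothing.
- pad_top (a point): Centre of the upper face of the white foam pad, 150 mm (x) by 120 mm (y), 20 mm thick, fixed flat on the bench; the empty boat ends up standing here.

How it is judged:
On the way, in this order (a step that is already met when the one before it is completed fails the run):
1. the boat, level and with the core still in it, has its bowl below the cover (x of boat_grip in the frame of slot between -0.12 and 0.12 m and y of boat_grip in the frame of slot between -0.05 and 0.05 m and z of boat_grip in the frame of slot below 0.11 m and angle between boat_grip's own z axis and vertical below 0.26 rad and distance between boat_grip and core_mid below 0.157 m), for 0.1 s.
2. the boat is tipped by 12 degrees or more inside the hopper (x of boat_grip in the frame of slot between -0.12 and 0.12 m and y of boat_grip in the frame of slot between -0.05 and 0.05 m and z of boat_grip in the frame of slot below 0.11 m and angle between boat_grip's own z axis and vertical above 0.21 rad), for 0.05 s.
3. the core lies on the hopper's floor while the boat is still inside (x of boat_grip in the frame of slot between -0.12 and 0.12 m and y of boat_grip in the frame of slot between -0.05 and 0.05 m and z of boat_grip in the frame of slot below 0.11 m and x of core_mid in the frame of slot between -0.08 and 0.125 m and y of core_mid in the frame of slot between -0.075 and 0.075 m and z of core_mid in the frame of slot between -0.13 and -0.1 m), for 0.1 s.
At the end, for the whole second after the job is handed in: The steel core lies inside the hopper, and the orange-handled boat stands released and at rest on the white foam pad, upright within 10 degrees, its handle within the pad's outline (70 mm along and 55 mm across from its centre) and its underside on the pad (x of core_mid in the frame of slot between -0.08 and 0.125 m and y of core_mid in the frame of slot between -0.075 and 0.075 m and z of core_mid in the frame of slot between -0.13 and -0.1 m and x of boat_grip in the frame of pad_top between -0.07 and 0.07 m and y of boat_grip in the frame of pad_top between -0.055 and 0.055 m and z of boat_grip in the frame of pad_top between 0.152 and 0.168 m and angle between boat_grip's own z axis and vertical below 0.17 rad and linear speed of boat below 0.03 m/s); the robot touches nothing.
It fails at once if the boat touches the hopper or the slot's edges (over 0.5 N) (contact force between boat and hopper above 0.5 N).
It also fails if it takes over 58 s, if anything falls off the work surface, if the arm or the gripper's body presses on something with over 40 N, if the wrist force passes 120 N, or if a joint passes its speed limit or range.

### The arm

A 6-joint arm with a two-finger parallel gripper is mounted at the origin on the work surface. World frame = base frame: x ahead of the robot, y to its left, z up, the work surface at z = 0. Lengths are in m, angles in rad, forces in N, time in s.
With the tool pointing down it reaches from about 0.375 to 0.9 m from the base axis. Payload 3.1 kg.
Tool frame: the origin (TCP) lies at the very end of the fingers, on their centre line; the grasp point (between the pads) lies 19 mm behind it; z points along the fingers, y is the direction in which the jaws open and shut (so a half turn about z gives the same grasp; the last joint's range is limited). The gripper opens to 87 mm and grips with 3 to 60 N. Pads are 19 mm wide; open, the fingers measure 117 mm over their backs; the gripper's body (75 mm by 190 mm) begins 51 mm behind the grasp point.
Start: joints at [-0.178, 0.527, 1.433, -0, 1.181, -0.178], TCP at [0.625, 0, 0.223] pointing down, gripper open.
Joint ranges: [-3.08, 3.08], [-0.75, 2.2], [0.22, 2.44], [-1.43, 4.57], [0, 2.65], [-2.85, 2.85]. Speed limits (rad/s): [2.79, 2.79, 3.14, 3.14, 3.14, 3.14].

### API

Orientations are given as a unit quaternion [x, y, z, w].
In Python, from rig import robot gives the robot as it stands. The module is installed in compiled form; this text tells all that it offers.
- The arm moves only by the tool send_rows, never from a script. Its argument "deltas" is a list of rows, each an object of numbers: "tx", "ty", "tz": the shift along the tool's x, y, z in cm; "rx", "ry", "rz": the turn, a rotation vector about the tool's x, y, z in rad. A call has 1 to 5 rows; each row is the pose to reach, as a shift and turn from the pose commanded when the call began, along the tool's axes at that moment; what a row does not reach only later rows make up. A row lasts 1/12 s, in which the tool goes at most 41.7 mm and 7.16 degrees, less where a joint would pass 70% of its speed; a pose out of reach is approached as far as the arm can. A call with a gripper value outside its range is refused whole. "claw" is the finger opening in cm, from 0 to 8.7, set as the call begins (left out, the last holds). The fingers move at their own pace and stop on an object; "squeeze" is the grip in N (left out, the last holds). Time passes only in rows, so rows that repeat a pose let the fingers close. It gives the time, the measured TCP pose, the force and the opening at its end, in the units of the state.
- robot.get_obs(): the state, without advancing time (a new reading comes with each control period).
- robot.camera(name): name is "scene" or "side" or "wrist"; returns a dict with "color" (480x640x3 uint8, red, green, blue), "z_map" (480x640 float32, m along the optical axis (not along the pixel's ray), 0 where there is no reading), "intrinsics" (3x3 intrinsics, pixels), "R" (3x3) and "t" (3): a world point X has camera coordinates R X + t; the wrist camera has in their place "tool_from_camera" (4x4, takes a point from camera to tool coordinates, whose origin is the TCP and whose axes are the flange's). Camera axes: x right, y down, z forward; pixel columns grow to the right and rows downward; lengths in m; the calibration is good to about 2 mm. The wrist camera is an equidistant fisheye: a pixel r from the principal point sees the ray r / f radians off the axis. A picture is of the moment at which its call begins: read the wrist's pose just before it.
- robot.hand_in(): hands the job in, once; it reports no verdict.
Trained networks look in the newest picture that a camera, given by its name, has taken for a name from the list of things; names that differ only in an ending like _2 or _b are one class to them, and where a whole thing is asked for, a point or a joint stands for the part that bears it (a point fixed in the world has none). Each returns a list of dicts, best first, with "p" (0 to 1); they miss things now and then, are a little off and sometimes report something else, mostly with a low value. They report only what shows in the picture. A call takes as long as a camera call.
- robot.outline_of(label, camera): "pixels" (480x640 bool, what is visible of it) and "xy" ([column, row] in pixels, amid what is visible of it).
- robot.tip_of(label, camera): "xy" ([column, row] in pixels: a listed point, or the origin of a listed thing).
The state is a dict: "time": time; "q": joint angles; "joint_velocities": joint speeds; "joint_torque": joint torques, N m; "position": TCP position; "tool_rot": TCP orientation; "ft_force": force on the tool from outside, world axes, zero at the start; "moment": the same for the moment, N m; "grip_width": finger opening in m.
Only numpy, scipy, OpenCV 4.12 (cv2) and the standard library are available. Lean on these libraries where they do the work, as an engineer would, in place of code of your own. Each camera call takes 0.05 s, during which the arm holds its last target.

## Working session

There is one attempt and no reset: what is moved stays moved. The work goes in short steps, Python scripts to look and compute and a tool call to move; the robot and the scene stay as the last step left them, time stands still between calls to the robot, and variables do not carry over. Pictures are saved under pics/ and viewed, and the job is handed in when it is done.

Besides the shell and the picture viewer there is one more tool, called after "Request:" in YAML: its name, and indented under it one key for each argument. send_rows: Moves the arm, as the interface text tells. Its arguments: {"type":"object","properties":{"deltas":{"type":"array","items":{"type":"object","properties":{"tx":{"type":"number"},"ty":{"type":"number"},"tz":{"type":"number"},"rx":{"type":"number"},"ry":{"type":"number"},"rz":{"type":"number"}}}},"claw":{"type":"number"},"squeeze":{"type":"number"}},"required":["deltas"]}

```bash
mkdir -p pics; cat > look.py <<'E'
import numpy as np, cv2
from rig import robot
def snap(cam,tag):
    o=robot.get_obs(); c=robot.camera(cam)
    cv2.imwrite(f'pics/{tag}.png',c['color'][:,:,::-1]); return o,c
def px2w(c,u,v,z):
    K=c['intrinsics'];p=np.array([(u-K[0,2])/K[0,0]*z,(v-K[1,2])/K[1,1]*z,z])
    return c['R'].T@(p-c['t'])
E
python3 - <<'E'
from look import *
for cam in ['scene','side','wrist']:
    o,c=snap(cam,cam+'0')
    print(cam,c['intrinsics'].round(1).tolist())
    if 'R' in c: print(c['R'].round(3).tolist(),c['t'].round(3), 'pos',(-c['R'].T@c['t']).round(3))
    else: print(c['tool_from_camera'].round(3).tolist())
    for l in ['boat_grip','core_mid','slot','pad_top']:
        for d in robot.tip_of(l,cam)[:3]:
            u,v=d['xy']; s=[l,round(d['p'],2),round(u,1),round(v,1)]
            if cam!='wrist':
                z=c['z_map'][int(round(v)),int(round(u))]; s+=[px2w(c,u,v,z).round(4)]
            print(*s)
print(o)
E
```

```text
scene [[493.5, 0.0, 325.0], [0.0, 493.5, 240.3], [0.0, 0.0, 1.0]]
[[-0.815, 0.58, -0.011], [0.496, 0.686, -0.532], [-0.301, -0.439, -0.847]] [ 0.468 -0.204  1.193] pos [0.842 0.392 0.907]
core_mid 0.64 344.4 237.0 [ 0.4875 -0.0509  0.0183]
slot 0.89 418.5 351.8 [0.5214 0.23   0.0027]
side [[541.5, 0.0, 323.4], [0.0, 541.5, 243.5], [0.0, 0.0, 1.0]]
[[0.992, -0.128, -0.001], [-0.086, -0.661, -0.745], [0.095, 0.739, -0.667]] [-0.559  0.131  0.955] pos [ 0.475 -0.691  0.734]
boat_grip 0.71 291.6 331.0 [ 0.4913 -0.2384  0.1774]
core_mid 0.66 311.0 391.0 [ 0.5152 -0.2293  0.0198]
slot 0.96 306.7 157.9 [ 0.538  -0.0075  0.2914]
slot 0.73 312.9 393.4 [ 0.5169 -0.2403  0.0299]
pad_top 0.63 284.2 301.3 [ 0.4885 -0.0386  0.0159]
wrist [[371.6, 0.0, 324.9], [0.0, 371.6, 244.8], [0.0, 0.0, 1.0]]
[[0.001, -0.956, -0.292, 0.081], [1.0, 0.001, -0.0, -0.0], [0.0, -0.292, 0.956, -0.162], [0.0, 0.0, 0.0, 1.0]]
core_mid 0.6 240.3 386.5
pad_top 0.64 195.5 252.3
{'time': 0.5, 'q': array([-1.78512082e-01,  5.27530265e-01,  1.43277379e+00,  2.95142630e-06,
        1.18141193e+00, -1.78510861e-01]), 'joint_velocities': array([-0.00017196,  0.00065384,  0.00038888,  0.00013097,  0.00084998,
        0.00012577]), 'joint_torque': array([-1.02261467e-03, -4.39601219e+01, -1.76790941e+01,  6.33313903e-02,
        5.15339558e-02, -5.17226863e-05]), 'position': array([6.24931683e-01, 3.50869759e-05, 2.22506242e-01]), 'tool_rot': array([ 7.07107608e-01,  7.07105952e-01, -3.40481903e-05, -5.14337554e-05]), 'ft_force': array([ 0.06309085,  0.68396272, -0.19107679]), 'moment': array([ 0.00287626,  0.05384673, -0.04770774]), 'grip_width': 0.08673923915942938}
```

View pics/scene0.png

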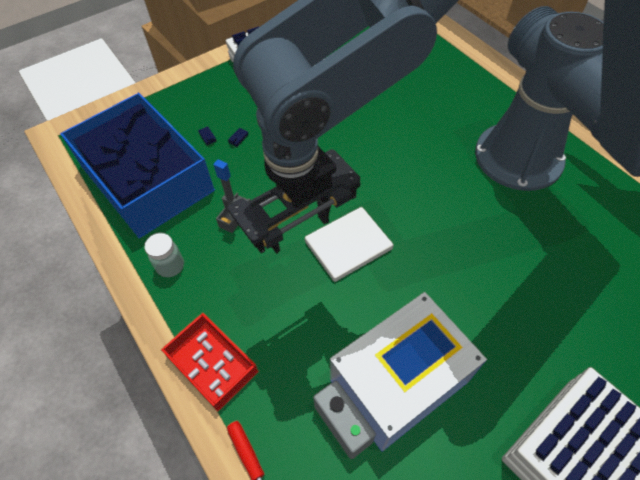

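View pics/side0.png

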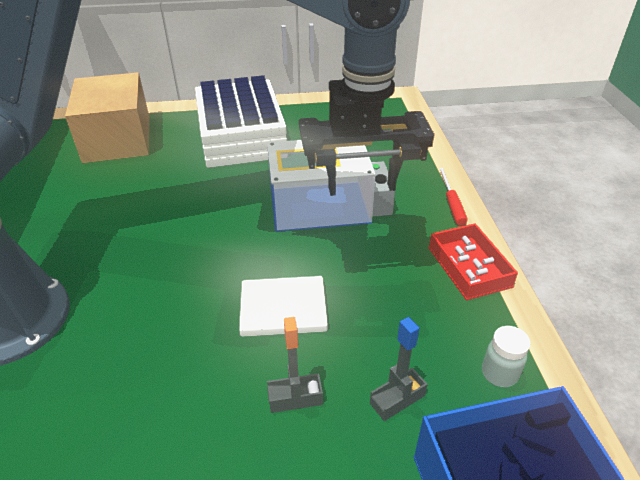

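View pics/wrist0.png

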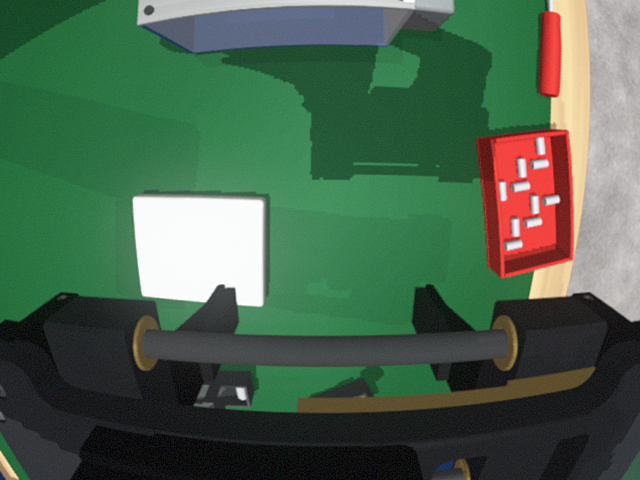

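```bash
cat >> look.py <<'E'
def cloud(c):
    K=c['intrinsics'];z=c['z_map'];v,u=np.mgrid[0:480,0:640]
    P=np.stack([(u-K[0,2])/K[0,0]*z,(v-K[1,2])/K[1,1]*z,z],-1)
    return (P-c['t'])@c['R']
def plane(c,uv,h):
    K=c['intrinsics'];uv=np.atleast_2d(uv).astype(float)
    d=np.c_[(uv[:,0]-K[0,2])/K[0,0],(uv[:,1]-K[1,2])/K[1,1],np.ones(len(uv))]@c['R']
    o=-c['R'].T@c['t']; s=(h-o[2])/d[:,2]; return o+d*s[:,None]
def rect(xy):
    return cv2.minAreaRect((xy*1000).astype(np.float32))
E
python3 - <<'E'
from look import *
o,c=snap('scene','s1'); hsv=cv2.cvtColor(c['color'],cv2.COLOR_RGB2HSV)
P=cloud(c)
m=cv2.inRange(hsv,(20,120,90),(35,255,255))>0
v,u=np.nonzero(m); s=(u>360)&(u<480)&(v>300)&(v<400); uv=np.c_[u,v][s]
print('yellow',s.sum(),np.median(P[v[s],u[s]],0),'rect',rect(plane(c,uv,0.125)[:,:2]), cv2.boxPoints(rect(plane(c,uv,0.125)[:,:2])).round(0).tolist())
# cover & pad (white)
w=(cv2.inRange(hsv,(0,0,120),(180,60,255))>0)
for n,h,(a,b,cc,d) in [('cover',.125,(320,500,285,450)),('pad',.02,(300,400,200,285))]:
    mm=w.copy(); mm&=abs(P[...,2]-h)<.008; q=np.zeros_like(mm); q[cc:d,a:b]=1; v,u=np.nonzero(mm&q)
    r=rect(plane(c,np.c_[u,v],h)[:,:2]); print(n,len(u),r,cv2.boxPoints(r).round(0).tolist(), np.median(P[v,u,2]))
o,c=snap('side','d1'); hsv=cv2.cvtColor(c['color'],cv2.COLOR_RGB2HSV);P=cloud(c)
m=cv2.inRange(hsv,(5,120,80),(16,255,255))>0; q=np.zeros_like(m);q[310:355,275:310]=1
v,u=np.nonzero(m&q); X=P[v,u]; print('orange',len(u),X.min(0).round(4),np.median(X,0).round(4),X.max(0).round(4))
hi=X[X[:,2]>.176]; print(len(hi),hi.mean(0),rect(hi[:,:2]))
# boat body cloud
q=np.zeros_like(m);q[355:420,255:335]=1
B=(q&(P[...,2]>.012)&(P[...,2]<.2)); v,u=np.nonzero(B); X=P[v,u]; r=rect(X[X[:,2]<.05][:,:2]); print('bowl',len(u),X.min(0),X.max(0),r,cv2.boxPoints(r).round(0).tolist())
w=(cv2.inRange(hsv,(0,0,120),(180,60,255))>0)&(abs(P[...,2]-.02)<.008); q[:]=0;q[260:350,220:340]=1
v,u=np.nonzero(w&q); r=rect(plane(c,np.c_[u,v],.02)[:,:2]); print('pad side',r,cv2.boxPoints(r).round(0).tolist())
cv2.imwrite('pics/crop1.png',cv2.resize(c['color'][300:430,240:450,::-1],None,fx=3.5,fy=3.5))
E
```

```text
yellow 983 [0.56538724 0.25177425 0.12536289] rect ((563.32373046875, 250.22943115234375), (124.60997772216797, 75.12206268310547), 0.2552555203437805) [[501.0, 288.0], [501.0, 212.0], [626.0, 213.0], [625.0, 288.0]]
cover 7962 ((587.529541015625, 250.6234893798828), (206.0635528564453, 150.6636505126953), 0.19603219628334045) [[484.0, 326.0], [485.0, 175.0], [691.0, 176.0], [690.0, 326.0]] 0.12497881274681077
pad 3411 ((488.4404296875, -36.85437774658203), (121.5867691040039, 149.22837829589844), 86.89478302001953) [[411.0, -94.0], [560.0, -102.0], [566.0, 20.0], [417.0, 28.0]] 0.019831785575588488
orange 315 [ 0.4824 -0.2401  0.1395] [ 0.4904 -0.2372  0.1686] [ 0.4979 -0.2161  0.1808]
121 [ 0.49048695 -0.22815712  0.17884986] ((489.7492980957031, -227.64361572265625), (14.810986518859863, 22.661916732788086), 2.412876844406128)
bowl 1629 [ 0.44933069 -0.24717178  0.0120083 ] [ 0.53083441 -0.20613119  0.118361  ] ((490.0331115722656, -226.34930419921875), (80.51750946044922, 39.56852722167969), 2.3919382095336914) [[449.0, -208.0], [451.0, -248.0], [531.0, -244.0], [529.0, -205.0]]
pad side ((485.5816345214844, -45.493507385253906), (124.72028350830078, 148.9518280029297), 86.93147277832031) [[408.0, -104.0], [557.0, -112.0], [563.0, 13.0], [415.0, 21.0]]
```

View pics/crop1.png

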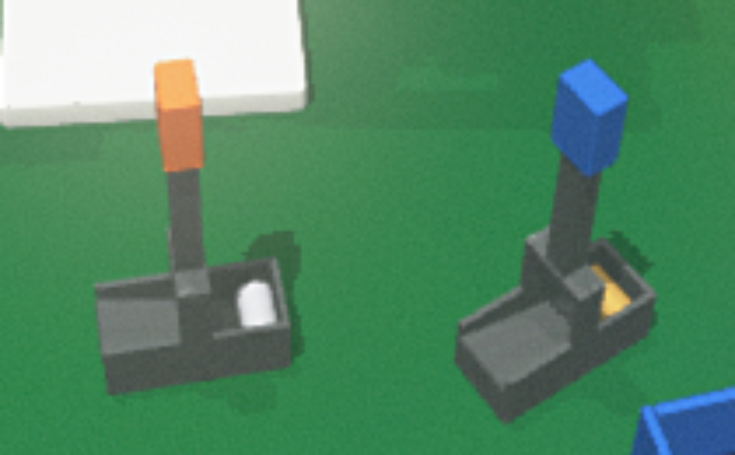

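Request:
send_rows:
  deltas:
    - {"tx":-2,"ty":-1,"tz":-0.6,"rz":0.11}
    - {"tx":-5,"ty":-2.5,"tz":-1.2,"rz":0.23}
    - {"tx":-8,"ty":-4,"tz":-1.8,"rz":0.35}
    - {"tx":-11,"ty":-5.5,"tz":-2.4,"rz":0.47}
    - {"tx":-14,"ty":-7,"tz":-2.7,"rz":0.59}
  claw: 8.7
  squeeze: 50

```text
schema error: expected keys tx, ty, tz, rx, ry, rz
```

```bash
cat > goal.py <<'E'
import sys,numpy as np
from scipy.spatial.transform import Rotation as R
from rig import robot
def Rt(yawdeg,tiltdeg=0):
    # tool x ~ world x (yaw), z down; tilt: top leans to -x
    base=np.array([[1,0,0],[0,-1,0],[0,0,-1.]])
    return R.from_euler('z',yawdeg,degrees=True)*R.from_euler('y',-tiltdeg,degrees=True)*R.from_matrix(base)
def goal(p,Rg):
    o=robot.get_obs(); R0=R.from_quat(o['tool_rot']); d=R0.inv().apply(np.array(p)-o['position'])*100
    r=(R0.inv()*Rg).as_rotvec()
    print('t',round(o['time'],2),'pos',o['position'].round(4),'F',o['ft_force'].round(2),'w',round(o['grip_width'],4),'q',o['q'].round(2))
    print('txyz cm',d.round(2),'rxyz',r.round(3))
if __name__=='__main__':
    a=list(map(float,sys.argv[1:])); goal(a[:3],Rt(a[3],a[4] if len(a)>4 else 0))
E
python3 goal.py .49 -.2275 .25 2.5
```

```text
t 0.85 pos [0.625  0.     0.2226] F [-0.92 -0.12 -0.25] w 0.0866 q [-0.18  0.53  1.43 -0.    1.18 -0.18]
txyz cm [-22.75 -13.5   -2.74] rxyz [ 0.    -0.     1.527]
```

Request:
send_rows:
  deltas:
    - {"tx":-2,"ty":-1,"tz":-0.6,"rx":0,"ry":0,"rz":0.11}
    - {"tx":-5,"ty":-2.5,"tz":-1.2,"rx":0,"ry":0,"rz":0.23}
    - {"tx":-8,"ty":-4,"tz":-1.8,"rx":0,"ry":0,"rz":0.35}
    - {"tx":-11,"ty":-5.5,"tz":-2.4,"rx":0,"ry":0,"rz":0.47}
    - {"tx":-14,"ty":-7,"tz":-2.7,"rx":0,"ry":0,"rz":0.59}
  claw: 8.7
  squeeze: 50

```text
time: 1.27
position: [0.5546, -0.1412, 0.2504]
tool_rot: [0.883, 0.469, 0.0, 0.001]
ft_force: [0.7, -1.0, 0.5]
grip_width: 0.0865
```

```bash
python3 goal.py .49 -.2275 .25 2.5
```

```text
t 1.27 pos [ 0.5546 -0.1412  0.2504] F [ 0.71 -0.98  0.47] w 0.0865 q [-0.44  0.42  1.54 -0.    1.18  0.15]
txyz cm [-10.77  -0.51   0.04] rxyz [ 0.001 -0.001  0.932]
```

Request:
send_rows:
  deltas:
    - {"tx":-2,"ty":-0.1,"tz":0,"rx":0,"ry":0,"rz":0.12}
    - {"tx":-4,"ty":-0.2,"tz":0,"rx":0,"ry":0,"rz":0.24}
    - {"tx":-6,"ty":-0.3,"tz":0,"rx":0,"ry":0,"rz":0.36}
    - {"tx":-8,"ty":-0.4,"tz":0,"rx":0,"ry":0,"rz":0.48}
    - {"tx":-9.5,"ty":-0.5,"tz":0,"rx":0,"ry":0,"rz":0.6}

```text
time: 1.68
position: [0.497, -0.2174, 0.2497]
tool_rot: [0.983, 0.186, -0.0, 0.0]
ft_force: [-0.5, 0.5, -1.5]
grip_width: 0.087
```

```bash
python3 goal.py .49 -.2275 .25 2.5
```

```text
t 1.68 pos [ 0.497  -0.2174  0.2497] F [-0.48  0.51 -1.46] w 0.087 q [-0.62  0.38  1.61 -0.    1.15  0.58]
txyz cm [-1.03  0.68 -0.03] rxyz [0.   0.   0.33]
```

Request:
send_rows:
  deltas:
    - {"tx":-0.4,"ty":0.3,"tz":0,"rx":0,"ry":0,"rz":0.12}
    - {"tx":-0.8,"ty":0.5,"tz":0,"rx":0,"ry":0,"rz":0.24}
    - {"tx":-1.0,"ty":0.7,"tz":0,"rx":0,"ry":0,"rz":0.33}
    - {"tx":-1.0,"ty":0.7,"tz":0,"rx":0,"ry":0,"rz":0.33}
    - {"tx":-1.0,"ty":0.7,"tz":0,"rx":0,"ry":0,"rz":0.33}

```text
time: 2.1
position: [0.4913, -0.2264, 0.2497]
tool_rot: [1.0, 0.026, 0.0, 0.0]
ft_force: [-0.3, -0.5, -0.5]
grip_width: 0.0873
```

```bash
python3 goal.py .49 -.2275 .142 2.5; python3 - <<'E'
from look import *
o,c=snap('side','d2');P=cloud(c);hsv=cv2.cvtColor(c['color'],cv2.COLOR_RGB2HSV)
m=cv2.inRange(hsv,(5,120,80),(16,255,255))>0; q=np.zeros_like(m);q[310:355,275:310]=1
v,u=np.nonzero(m&q); X=P[v,u]; hi=X[X[:,2]>.176]; print(hi.mean(0),rect(hi[:,:2]))
o,c=snap('wrist','w2'); o,c=snap('scene','s2')
E
```

```text
t 2.1 pos [ 0.4913 -0.2264  0.2497] F [-0.28 -0.53 -0.49] w 0.0873 q [-0.64  0.38  1.61  0.    1.15  0.88]
txyz cm [-0.14  0.1  10.76] rxyz [ 0.    -0.     0.009]
[ 0.4897757  -0.23340717  0.18358031] ((486.5856018066406, -454.2125244140625), (473.3091735839844, 15.202727317810059), 89.1203384399414)
```

View pics/d2.png

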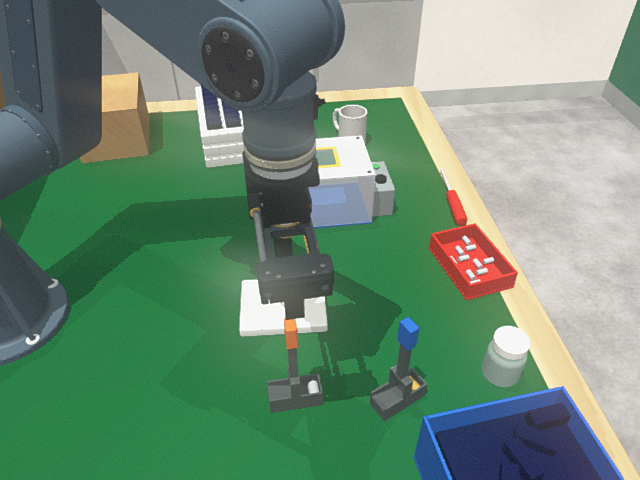

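View pics/w2.png

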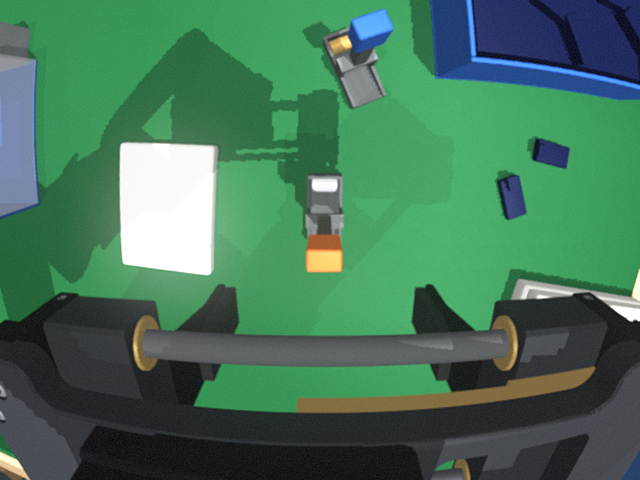

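Request:
send_rows:
  deltas:
    - {"tx":0,"ty":0,"tz":2,"rx":0,"ry":0,"rz":0}
    - {"tx":0,"ty":0,"tz":4.5,"rx":0,"ry":0,"rz":0.009}
    - {"tx":-0.05,"ty":0.1,"tz":7,"rx":0,"ry":0,"rz":0.009}
    - {"tx":-0.05,"ty":0.1,"tz":9,"rx":0,"ry":0,"rz":0.009}
    - {"tx":-0.05,"ty":0.1,"tz":10.7,"rx":0,"ry":0,"rz":0.009}

```text
time: 2.67
position: [0.4905, -0.2267, 0.1411]
tool_rot: [1.0, 0.022, -0.001, -0.0]
ft_force: [0.3, 0.1, -0.3]
grip_width: 0.087
```

Request:
send_rows:
  deltas:
    - {"tx":0,"ty":0,"tz":0,"rx":0,"ry":0,"rz":0}
    - {"tx":0,"ty":0,"tz":0,"rx":0,"ry":0,"rz":0}
    - {"tx":0,"ty":0,"tz":0,"rx":0,"ry":0,"rz":0}
  claw: 5
  squeeze: 20

```text
time: 2.92
position: [0.4916, -0.2276, 0.1434]
tool_rot: [1.0, 0.021, 0.001, 0.001]
ft_force: [-0.2, -0.4, -0.0]
grip_width: 0.0743
```

```bash
python3 goal.py .49 -.2275 .142 2.5; python3 - <<'E'
from look import *
o,c=snap('wrist','w3');o,c=snap('side','d3')
E
```

```text
t 2.92 pos [ 0.4916 -0.2276  0.1434] F [-0.21 -0.43 -0.  ] w 0.0743 q [-0.64  0.53  1.72  0.    0.89  0.89]
txyz cm [-0.16 -0.02  0.14] rxyz [ 0.001 -0.001 -0.001]
```

View pics/w3.png

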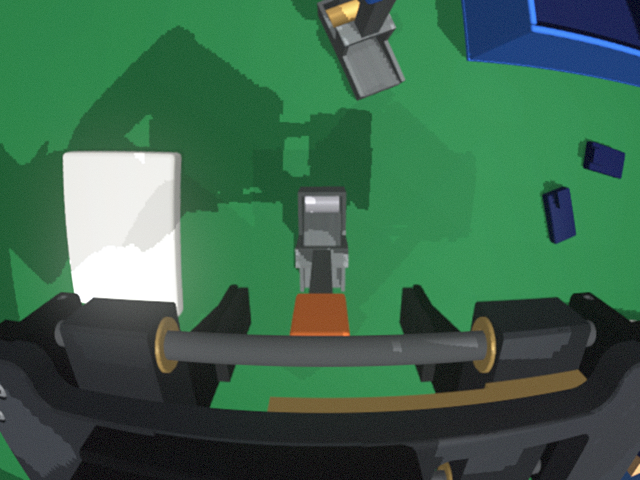

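View pics/d3.png

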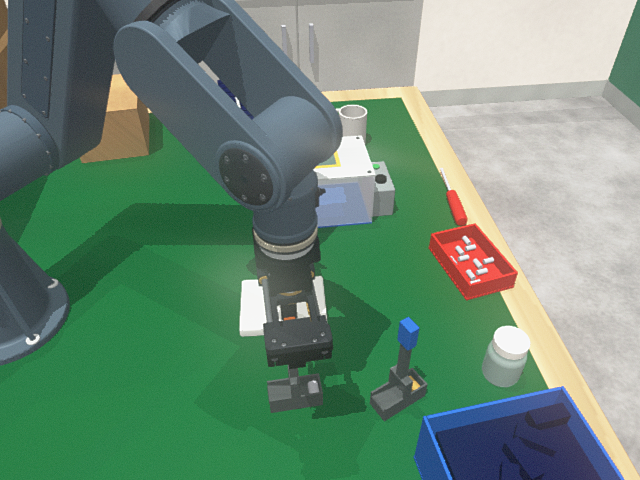

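Request:
send_rows:
  deltas:
    - {"tx":0,"ty":0,"tz":0,"rx":0,"ry":0,"rz":0}
    - {"tx":0,"ty":0,"tz":0,"rx":0,"ry":0,"rz":0}
    - {"tx":0,"ty":0,"tz":0,"rx":0,"ry":0,"rz":0}
    - {"tx":0,"ty":0,"tz":0,"rx":0,"ry":0,"rz":0}
    - {"tx":0,"ty":0,"tz":0,"rx":0,"ry":0,"rz":0}
  claw: 3.2
  squeeze: 15

```text
time: 3.43
position: [0.4909, -0.2274, 0.1428]
tool_rot: [1.0, 0.021, 0.0, 0.0]
ft_force: [0.4, 0.3, 0.3]
grip_width: 0.0356
```

Request:
send_rows:
  deltas:
    - {"tx":0,"ty":0,"tz":0,"rx":0,"ry":0,"rz":0}
    - {"tx":0,"ty":0,"tz":0,"rx":0,"ry":0,"rz":0}
    - {"tx":0,"ty":0,"tz":0,"rx":0,"ry":0,"rz":0}
    - {"tx":0,"ty":0,"tz":0,"rx":0,"ry":0,"rz":0}
    - {"tx":0,"ty":0,"tz":0,"rx":0,"ry":0,"rz":0}
  claw: 1.5
  squeeze: 15

```text
time: 3.85
position: [0.4907, -0.2272, 0.1425]
tool_rot: [1.0, 0.021, -0.0, -0.0]
ft_force: [0.5, 0.1, 0.3]
grip_width: 0.0236
```

Request:
send_rows:
  deltas:
    - {"tx":0,"ty":0,"tz":0,"rx":0,"ry":0,"rz":0}
    - {"tx":0,"ty":0,"tz":0,"rx":0,"ry":0,"rz":0}
    - {"tx":0,"ty":0,"tz":0,"rx":0,"ry":0,"rz":0}
    - {"tx":0,"ty":0,"tz":0,"rx":0,"ry":0,"rz":0}
  claw: 1.0
  squeeze: 50

```text
time: 4.18
position: [0.4907, -0.2272, 0.1425]
tool_rot: [1.0, 0.021, -0.0, -0.0]
ft_force: [-0.1, 1.7, -0.3]
grip_width: 0.0237
```

```bash
python3 goal.py .49 -.2275 .142 2.5; python3 - <<'E'
from look import *
o,c=snap('wrist','w4');o,c=snap('side','d4')
E
```

```text
t 4.18 pos [ 0.4907 -0.2272  0.1425] F [-0.1   1.67 -0.33] w 0.0237 q [-0.64  0.53  1.72  0.    0.89  0.89]
txyz cm [-0.08  0.03  0.05] rxyz [-0.     0.    -0.002]
```

View pics/w4.png

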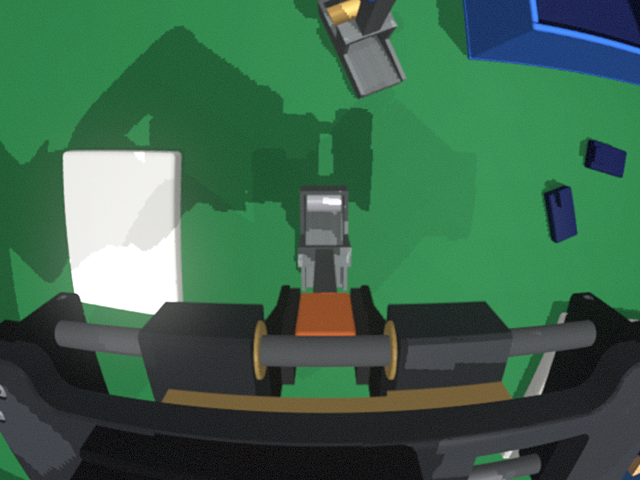

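```bash
python3 - <<'E'
import numpy as np
from scipy.optimize import least_squares
D=[(-.1785,.5275,1.4328,.625,0,.2225),(-.44,.42,1.54,.5546,-.1412,.2504),(-.62,.38,1.61,.497,-.2174,.2497),(-.64,.38,1.61,.4913,-.2264,.2497),(-.64,.53,1.72,.4907,-.2272,.1425)]
D=np.array(D); d=.1107; r=np.sqrt(D[:,3]**2+D[:,4]**2-d*d); z=D[:,5]
f=lambda p:np.r_[p[0]*np.sin(D[:,1])+p[1]*np.sin(D[:,1]+D[:,2])+p[3]-r, p[0]*np.cos(D[:,1])+p[1]*np.cos(D[:,1]+D[:,2])+p[2]-z,.01*(p[3]-0)]
s=least_squares(f,[.4,.4,.2,0]);print(s.x,(s.fun*1000).round(1))
E
```

```text
[ 0.47329579  0.3856651  -0.03294775  0.00532473] [-14.8  -6.3   2.1   3.6  15.4   7.1   2.5  -0.1  -0.1  -9.3   0.1]
```

Request:
send_rows:
  deltas:
    - {"tx":0,"ty":0,"tz":-0.3,"rx":0,"ry":0,"rz":0}
    - {"tx":0,"ty":0,"tz":-1,"rx":0,"ry":0,"rz":0}
    - {"tx":0,"ty":0,"tz":-2.2,"rx":0,"ry":0,"rz":0}
    - {"tx":0,"ty":0,"tz":-3.6,"rx":0,"ry":0,"rz":0}
    - {"tx":0,"ty":0,"tz":-5,"rx":0,"ry":0,"rz":0}

```text
time: 4.7
position: [0.4906, -0.2274, 0.1932]
tool_rot: [1.0, 0.021, -0.0, -0.0]
ft_force: [0.3, 0.1, -1.8]
grip_width: 0.0237
```

Request:
send_rows:
  deltas:
    - {"tx":0,"ty":0,"tz":-1.6,"rx":0,"ry":0,"rz":0}
    - {"tx":0,"ty":0,"tz":-3.4,"rx":0,"ry":0,"rz":0}
    - {"tx":0,"ty":0,"tz":-5.4,"rx":0,"ry":0,"rz":0}
    - {"tx":0,"ty":0,"tz":-7.4,"rx":0,"ry":0,"rz":0}
    - {"tx":0,"ty":0,"tz":-9.2,"rx":0,"ry":0,"rz":0.01}

```text
time: 5.12
position: [0.4907, -0.2275, 0.2861]
tool_rot: [1.0, 0.016, 0.0, 0.0]
ft_force: [0.2, -0.7, -3.8]
grip_width: 0.0237
```

Request:
send_rows:
  deltas:
    - {"tx":0,"ty":0,"tz":-1.4,"rx":0,"ry":0,"rz":0}
    - {"tx":0,"ty":0,"tz":-2.4,"rx":0,"ry":0,"rz":0}
    - {"tx":0,"ty":0,"tz":-3.1,"rx":0,"ry":0,"rz":0}
    - {"tx":0,"ty":0,"tz":-3.4,"rx":0,"ry":0,"rz":0}
    - {"tx":0,"ty":0,"tz":-3.5,"rx":0,"ry":0,"rz":0}

```text
time: 5.53
position: [0.4907, -0.2274, 0.3197]
tool_rot: [1.0, 0.016, 0.0, 0.0]
ft_force: [-0.5, 0.0, -2.8]
grip_width: 0.0235
```

```bash
python3 goal.py .564 .2505 .32 .2; python3 - <<'E'
from look import *
o,c=snap('wrist','w5');o,c=snap('side','d5')
E
```

```text
t 5.53 pos [ 0.4907 -0.2274  0.3197] F [-0.5   0.01 -2.84] w 0.0235 q [-0.64  0.31  1.52 -0.    1.32  0.9 ]
txyz cm [ 8.840e+00 -4.753e+01 -4.000e-02] rxyz [ 0.    -0.     0.028]
```

View pics/w5.png

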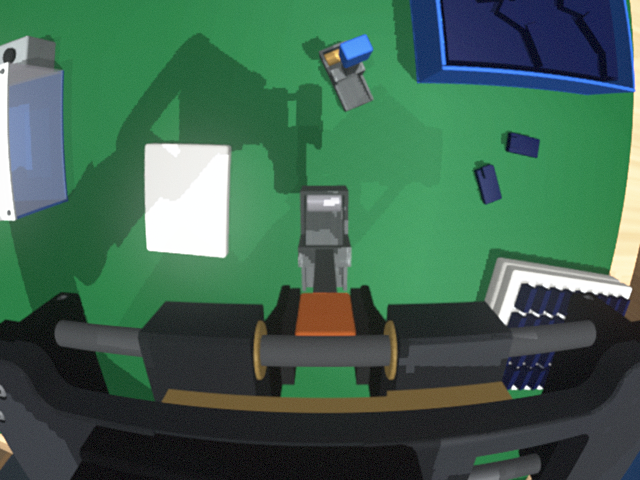

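View pics/d5.png

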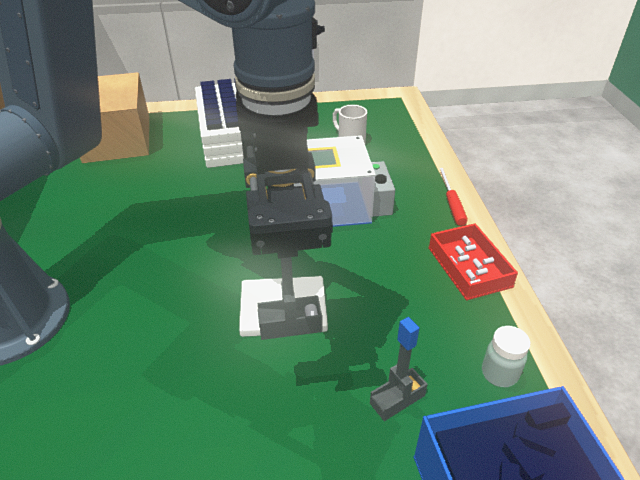

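Request:
send_rows:
  deltas:
    - {"tx":0.1,"ty":-0.6,"tz":0,"rx":0,"ry":0,"rz":0}
    - {"tx":0.3,"ty":-1.7,"tz":0,"rx":0,"ry":0,"rz":0}
    - {"tx":0.6,"ty":-3.4,"tz":0,"rx":0,"ry":0,"rz":0}
    - {"tx":1.1,"ty":-5.8,"tz":0,"rx":0,"ry":0,"rz":0}
    - {"tx":1.6,"ty":-8.6,"tz":0,"rx":0,"ry":0,"rz":0.005}

```text
time: 6.05
position: [0.504, -0.1398, 0.3189]
tool_rot: [1.0, 0.013, -0.0, -0.0]
ft_force: [0.0, 0.8, -2.7]
grip_width: 0.0238
```

Request:
send_rows:
  deltas:
    - {"tx":0.5,"ty":-2.8,"tz":0,"rx":0,"ry":0,"rz":0}
    - {"tx":1,"ty":-5.6,"tz":0,"rx":0,"ry":0,"rz":0}
    - {"tx":1.6,"ty":-8.4,"tz":0,"rx":0,"ry":0,"rz":0}
    - {"tx":2.1,"ty":-11.2,"tz":0,"rx":0,"ry":0,"rz":0.005}
    - {"tx":2.6,"ty":-14,"tz":0,"rx":0,"ry":0,"rz":0.01}

```text
time: 6.47
position: [0.5257, 0.0023, 0.319]
tool_rot: [1.0, 0.009, -0.001, -0.0]
ft_force: [1.1, -0.2, -2.0]
grip_width: 0.0239
```

Request:
send_rows:
  deltas:
    - {"tx":0.5,"ty":-2.8,"tz":0,"rx":0,"ry":0,"rz":0}
    - {"tx":1,"ty":-5.6,"tz":0,"rx":0,"ry":0,"rz":0}
    - {"tx":1.6,"ty":-8.4,"tz":0,"rx":0,"ry":0,"rz":0}
    - {"tx":2.1,"ty":-11.2,"tz":0,"rx":0,"ry":0,"rz":0.005}
    - {"tx":2.6,"ty":-14,"tz":0,"rx":0,"ry":0,"rz":0.008}

```text
time: 6.88
position: [0.5491, 0.1427, 0.3189]
tool_rot: [1.0, 0.005, -0.001, -0.0]
ft_force: [0.4, -0.1, -2.8]
grip_width: 0.0237
```

```bash
python3 goal.py .564 .2505 .32 .2
```

```text
t 6.88 pos [0.5491 0.1427 0.3189] F [ 0.4  -0.05 -2.78] w 0.0237 q [0.06 0.35 1.45 0.   1.34 1.62]
txyz cm [  1.59 -10.76  -0.1 ] rxyz [-0.     0.002  0.006]
```

Request:
send_rows:
  deltas:
    - {"tx":0.5,"ty":-2.6,"tz":0,"rx":0,"ry":0,"rz":0}
    - {"tx":0.9,"ty":-5,"tz":0,"rx":0,"ry":0,"rz":0.006}
    - {"tx":1.2,"ty":-7,"tz":0,"rx":0,"ry":0,"rz":0.006}
    - {"tx":1.4,"ty":-8.6,"tz":0,"rx":0,"ry":0,"rz":0.006}
    - {"tx":1.5,"ty":-9.8,"tz":0,"rx":0,"ry":0,"rz":0.006}

```text
time: 7.3
position: [0.5631, 0.241, 0.3187]
tool_rot: [1.0, 0.002, -0.001, -0.0]
ft_force: [0.3, -0.1, -2.9]
grip_width: 0.0235
```

Request:
send_rows:
  deltas:
    - {"tx":0.1,"ty":-0.6,"tz":0,"rx":0,"ry":0,"rz":0}
    - {"tx":0.1,"ty":-0.8,"tz":0,"rx":0,"ry":0,"rz":0}
    - {"tx":0.1,"ty":-0.9,"tz":0,"rx":0,"ry":0,"rz":0}
    - {"tx":0.1,"ty":-0.9,"tz":0,"rx":0,"ry":0,"rz":0}
    - {"tx":0.1,"ty":-0.9,"tz":0,"rx":0,"ry":0,"rz":0}

```text
time: 7.72
position: [0.5651, 0.2464, 0.3196]
tool_rot: [1.0, 0.001, -0.0, 0.0]
ft_force: [0.4, -0.2, -2.7]
grip_width: 0.0237
```

```bash
python3 goal.py .564 .2505 .32 .2; python3 - <<'E'
from look import *
for cam in ['wrist','side','scene']: snap(cam,cam[0]+'6')
E
```

```text
t 7.72 pos [0.5651 0.2464 0.3196] F [ 0.42 -0.17 -2.66] w 0.0237 q [ 0.23  0.43  1.33 -0.    1.38  1.8 ]
txyz cm [-0.1  -0.41 -0.04] rxyz [ 0.     0.    -0.002]
```

View pics/w6.png

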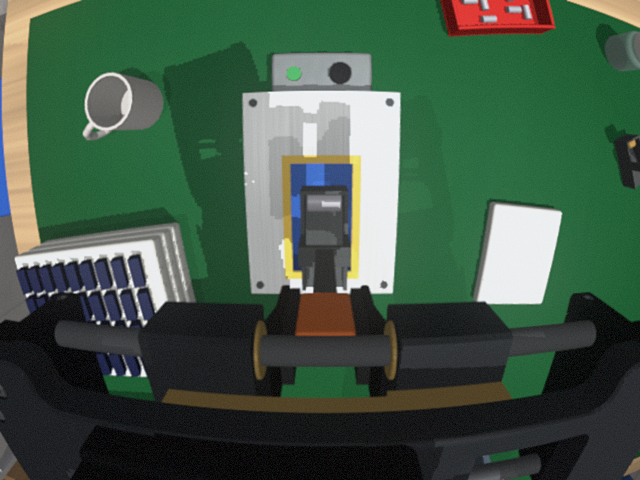

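View pics/s6.png

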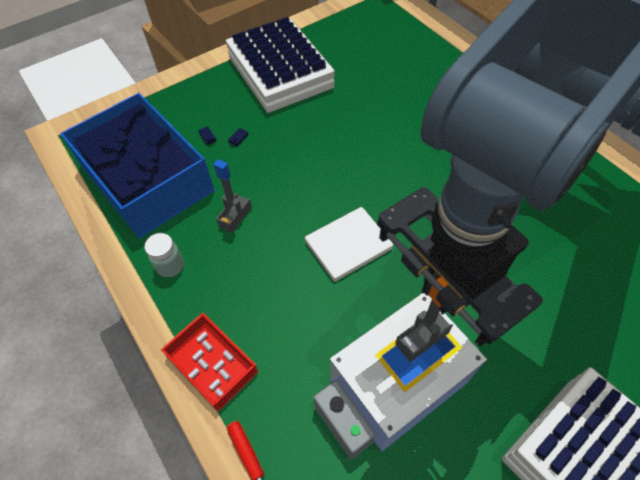

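```bash
cat >> look.py <<'E'
TC=None
def wplane(c,o,uv,h):
    from scipy.spatial.transform import Rotation as R
    K=c['intrinsics'];T=c['tool_from_camera'];uv=np.atleast_2d(uv).astype(float)
    x=(uv[:,0]-K[0,2])/K[0,0];y=(uv[:,1]-K[1,2])/K[1,1];th=np.hypot(x,y)+1e-12
    d=np.c_[np.sin(th)*x/th,np.sin(th)*y/th,np.cos(th)]
    Rw=R.from_quat(o['tool_rot']).as_matrix(); d=d@T[:3,:3].T@Rw.T; p=o['position']+Rw@T[:3,3]
    return p+d*((h-p[2])/d[:,2])[:,None]
E
python3 - <<'E'
from look import *
o,c=snap('wrist','w7'); hsv=cv2.cvtColor(c['color'],cv2.COLOR_RGB2HSV)
m=(cv2.inRange(hsv,(20,120,60),(35,255,255))>0); m[:150]=0;m[290:]=0;m[:,:270]=0;m[:,375:]=0
v,u=np.nonzero(m);r=rect(wplane(c,o,np.c_[u,v],.125)[:,:2]);print(r,cv2.boxPoints(r).round(1).tolist())
h=o['position'][2]-.1425+.032
print('rim',wplane(c,o,[[303,187],[347,187],[325,187]],h).round(4), o['position'])
cv2.imwrite('pics/crop7.png',cv2.resize(c['color'][140:340,230:420,::-1],None,fx=3,fy=3))
E
```

```text
((562.816162109375, 250.41018676757812), (124.77200317382812, 74.67083740234375), 0.1371597796678543) [[500.29998779296875, 287.6000061035156], [500.5, 212.89999389648438], [625.2999877929688, 213.1999969482422], [625.0999755859375, 287.8999938964844]]
rim [[0.6069 0.2629 0.2092]
 [0.607  0.2305 0.2092]
 [0.6069 0.2467 0.2092]] [0.56520111 0.24652363 0.31969124]
```

View pics/crop7.png

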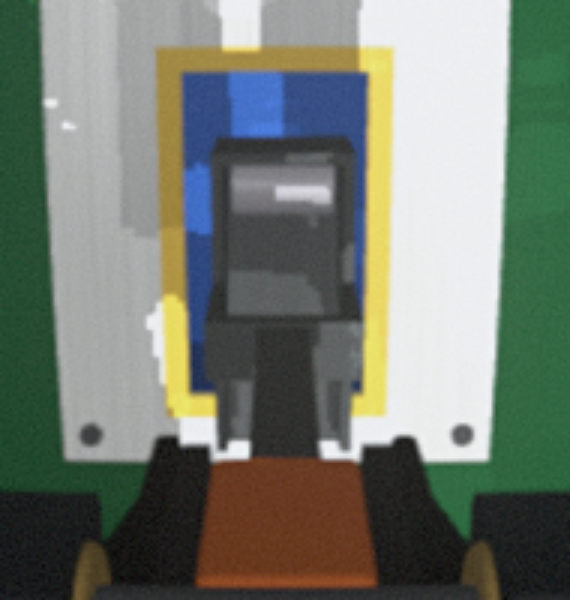

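```bash
python3 - <<'E'
import numpy as np
from scipy.optimize import least_squares
D=[(-.1785,.5275,1.4328,.625,0,.2225),(-.44,.42,1.54,.5546,-.1412,.2504),(-.62,.38,1.61,.497,-.2174,.2497),(-.64,.38,1.61,.4913,-.2264,.2497),(-.64,.53,1.72,.4907,-.2272,.1425),(-.64,.31,1.52,.4907,-.2274,.3197),(.06,.35,1.45,.5491,.1427,.3189),(.23,.43,1.33,.5651,.2464,.3196)]
D=np.array(D)
az=np.arctan2(D[:,4],D[:,3])-D[:,0]; print(az, np.hypot(D[:,3],D[:,4])*np.sin(az))
for d0 in [None,0]:
  d=.1107; r=np.sqrt(D[:,3]**2+D[:,4]**2-d*d) if d0 is None else np.hypot(D[:,3],D[:,4]); z=D[:,5]
  f=lambda p:np.r_[p[0]*np.sin(D[:,1])+p[1]*np.sin(D[:,1]+D[:,2]+p[4])+p[3]-r, p[0]*np.cos(D[:,1])+p[1]*np.cos(D[:,1]+D[:,2]+p[4])+p[2]-z]
  s=least_squares(f,[.4,.4,.2,0,0.]);print(s.x,(s.fun*1000).round(1))
E
```

```text
[0.1785     0.1906986  0.20765289 0.20818613 0.20637812 0.20604254
 0.19425547 0.18117512] [0.110971   0.10847509 0.1118373  0.11180764 0.11080765 0.11064723
 0.10951698 0.1110813 ]
[ 0.57570787  0.40722686 -0.02434424  0.00288568  0.27185268] [-1.1 -2.4 -0.8  0.7  1.2  0.3  1.   1.1  0.5  0.9  1.   1.  -1.6 -2.
  1.9 -1.8]
[ 0.5671821   0.4053408  -0.02084714  0.01639205  0.26204131] [-0.8 -2.2 -0.8  0.7  1.   0.1  0.9  1.1  0.9  0.9  0.9  0.9 -1.6 -2.2
  1.8 -1.7]
```

Request:
send_rows:
  deltas:
    - {"tx":-0.1,"ty":-0.2,"tz":0,"rx":0,"ry":0,"rz":0}
    - {"tx":-0.2,"ty":-0.4,"tz":0.3,"rx":0,"ry":0,"rz":0}
    - {"tx":-0.2,"ty":-0.4,"tz":1,"rx":0,"ry":0,"rz":0}
    - {"tx":-0.2,"ty":-0.4,"tz":2,"rx":0,"ry":0,"rz":0}
    - {"tx":-0.2,"ty":-0.4,"tz":2.5,"rx":0,"ry":0,"rz":0}

```text
time: 8.33
position: [0.5621, 0.2511, 0.2925]
tool_rot: [1.0, 0.001, -0.001, 0.0]
ft_force: [-0.7, -0.1, -3.9]
grip_width: 0.0238
```

Request:
send_rows:
  deltas:
    - {"tx":0,"ty":0,"tz":0,"rx":0,"ry":0,"rz":0}
    - {"tx":0,"ty":0,"tz":0,"rx":0,"ry":0,"rz":0}

```text
time: 8.5
position: [0.5626, 0.2512, 0.2935]
tool_rot: [1.0, 0.001, -0.001, 0.0]
ft_force: [-0.5, -0.5, -2.7]
grip_width: 0.0237
```

```bash
python3 goal.py .5625 .2503 .1725 .2; python3 - <<'E'
from look import *
o,c=snap('wrist','w8')
cv2.imwrite('pics/crop8.png',cv2.resize(c['color'][140:340,230:420,::-1],None,fx=3,fy=3))
snap('scene','s8')
E
```

```text
t 8.5 pos [0.5626 0.2512 0.2935] F [-0.47 -0.53 -2.68] w 0.0237 q [ 0.24  0.45  1.37 -0.    1.33  1.81]
txyz cm [1.00e-02 8.00e-02 1.21e+01] rxyz [ 0.001  0.002 -0.001]
```

View pics/crop8.png

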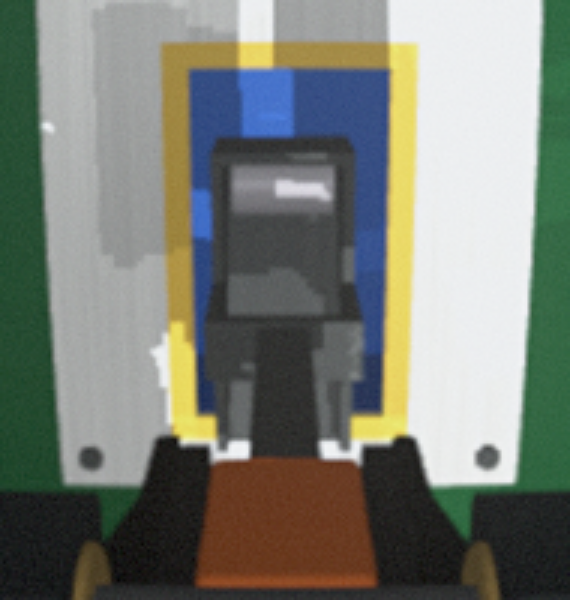

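View pics/s8.png

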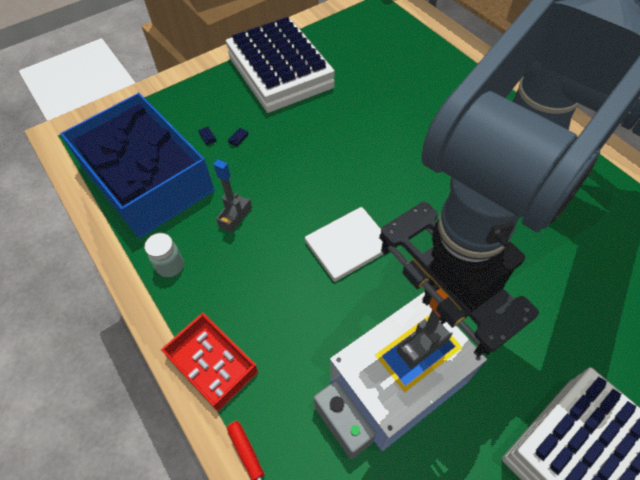

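Request:
send_rows:
  deltas:
    - {"tx":0,"ty":0.1,"tz":0.4,"rx":0,"ry":0,"rz":0}
    - {"tx":0,"ty":0.1,"tz":1.2,"rx":0,"ry":0,"rz":0}
    - {"tx":0,"ty":0.1,"tz":2.3,"rx":0,"ry":0,"rz":0}
    - {"tx":0,"ty":0.1,"tz":3.5,"rx":0,"ry":0,"rz":0}
    - {"tx":0,"ty":0.1,"tz":4.7,"rx":0,"ry":0,"rz":0}

```text
time: 9.02
position: [0.5627, 0.2502, 0.2462]
tool_rot: [1.0, 0.001, -0.0, 0.0]
ft_force: [-0.2, 0.2, -3.3]
grip_width: 0.0234
```

Request:
send_rows:
  deltas:
    - {"tx":0,"ty":0,"tz":1.3,"rx":0,"ry":0,"rz":0}
    - {"tx":0,"ty":0,"tz":2.6,"rx":0,"ry":0,"rz":0}
    - {"tx":0,"ty":0,"tz":3.9,"rx":0,"ry":0,"rz":0}
    - {"tx":0,"ty":0,"tz":5.2,"rx":0,"ry":0,"rz":0}
    - {"tx":0,"ty":0,"tz":6.2,"rx":0,"ry":0,"rz":0}

```text
time: 9.43
position: [0.5621, 0.25, 0.1833]
tool_rot: [1.0, 0.001, -0.001, 0.0]
ft_force: [-0.3, 0.0, -2.4]
grip_width: 0.0237
```

Request:
send_rows:
  deltas:
    - {"tx":0,"ty":0,"tz":0.7,"rx":0,"ry":0,"rz":0}
    - {"tx":0,"ty":0,"tz":1.1,"rx":0,"ry":0,"rz":0}
    - {"tx":0,"ty":0,"tz":1.2,"rx":0,"ry":0,"rz":0}
    - {"tx":0,"ty":0,"tz":1.2,"rx":0,"ry":0,"rz":0}
    - {"tx":0,"ty":0,"tz":1.2,"rx":0,"ry":0,"rz":0}

```text
time: 9.85
position: [0.5636, 0.2504, 0.1742]
tool_rot: [1.0, 0.001, 0.001, -0.0]
ft_force: [-0.5, 0.8, -3.0]
grip_width: 0.0236
```

```bash
python3 goal.py .5625 .2503 .1725 .2; python3 - <<'E'
from look import *
o,c=snap('wrist','w9')
cv2.imwrite('pics/crop9.png',cv2.resize(c['color'][140:340,230:420,::-1],None,fx=3,fy=3))
snap('scene','s9')
snap('side','d9')
E
```

```text
t 9.85 pos [0.5636 0.2504 0.1742] F [-0.51  0.81 -2.97] w 0.0236 q [ 0.24  0.57  1.5  -0.    1.07  1.81]
txyz cm [-0.11  0.01  0.17] rxyz [-0.    -0.001 -0.001]
```

View pics/crop9.png

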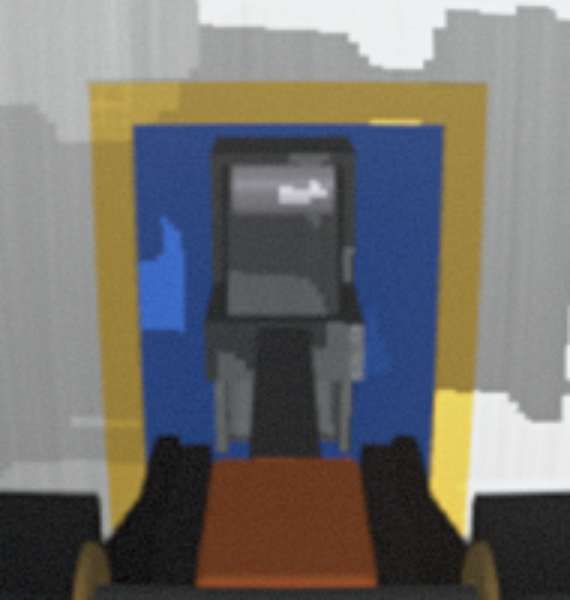

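View pics/d9.png

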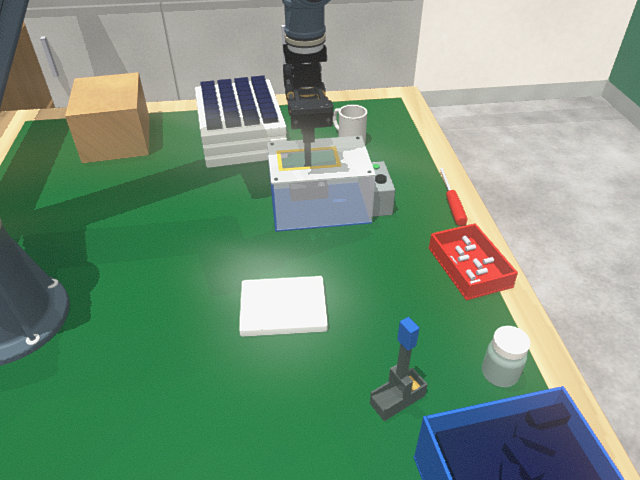

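Request:
send_rows:
  deltas:
    - {"tx":-0.1,"ty":0,"tz":0,"rx":0,"ry":0.02,"rz":0}
    - {"tx":-0.29,"ty":0,"tz":0.01,"rx":0,"ry":0.06,"rz":0}
    - {"tx":-0.48,"ty":0,"tz":0.02,"rx":0,"ry":0.1,"rz":0}
    - {"tx":-0.72,"ty":0,"tz":0.05,"rx":0,"ry":0.15,"rz":0}
    - {"tx":-0.95,"ty":0,"tz":0.1,"rx":0,"ry":0.2,"rz":0}

```text
time: 10.42
position: [0.5539, 0.2503, 0.1733]
tool_rot: [0.995, 0.001, 0.101, -0.0]
ft_force: [-0.9, 0.1, -3.2]
grip_width: 0.0235
```

```bash
cat > piv.py <<'E'
import numpy as np
from scipy.spatial.transform import Rotation as R
from rig import robot
o=robot.get_obs(); r=R.from_quat(o['tool_rot']); z=r.apply([0,0,1]); 
print('t',round(o['time'],2),'q',o['q'].round(3),'F',o['ft_force'].round(1),'w',round(o['grip_width'],4))
print('tilt',np.degrees(np.arctan2(z[0],-z[2])).round(2),'side',np.degrees(np.arcsin(z[1])).round(2),'piv rel slot mm',((o['position']+z*.0475-[.563,.2503,.125])*1000).round(1),'pos',o['position'].round(4))
E
python3 piv.py
```

```text
t 10.42 q [ 0.268  0.503  1.673 -0.075  0.77   1.885] F [-0.9  0.1 -3.2] w 0.0235
tilt 11.65 side 0.06 piv rel slot mm [0.4 0.1 1.8] pos [0.5539 0.2503 0.1733]
```

Request:
send_rows:
  deltas:
    - {"tx":-0.19,"ty":0,"tz":0,"rx":0,"ry":0.04,"rz":0}
    - {"tx":-0.38,"ty":0,"tz":0.02,"rx":0,"ry":0.08,"rz":0}
    - {"tx":-0.57,"ty":0,"tz":0.03,"rx":0,"ry":0.12,"rz":0}
    - {"tx":-0.76,"ty":0,"tz":0.06,"rx":0,"ry":0.16,"rz":0}
    - {"tx":-0.95,"ty":0,"tz":0.1,"rx":0,"ry":0.2,"rz":0}

```text
time: 10.83
position: [0.5443, 0.2502, 0.1704]
tool_rot: [0.98, 0.001, 0.2, -0.0]
ft_force: [0.4, -0.9, -3.2]
grip_width: 0.023
```

```bash
python3 piv.py
```

```text
t 10.83 q [ 0.305  0.469  1.836 -0.262  0.464  2.086] F [ 0.4 -0.9 -3.2] w 0.023
tilt 23.03 side 0.08 piv rel slot mm [-0.1  0.   1.7] pos [0.5443 0.2502 0.1704]
```

Request:
send_rows:
  deltas:
    - {"tx":-0.14,"ty":0,"tz":0,"rx":0,"ry":0.03,"rz":0}
    - {"tx":-0.28,"ty":0,"tz":0.01,"rx":0,"ry":0.06,"rz":0}
    - {"tx":-0.43,"ty":0,"tz":0.02,"rx":0,"ry":0.09,"rz":0}
    - {"tx":-0.52,"ty":0,"tz":0.03,"rx":0,"ry":0.11,"rz":0}
    - {"tx":-0.57,"ty":0,"tz":0.03,"rx":0,"ry":0.12,"rz":0}

```text
time: 11.25
position: [0.5384, 0.25, 0.1672]
tool_rot: [0.966, 0.001, 0.257, 0.0]
ft_force: [-0.0, 0.8, -2.2]
grip_width: 0.0236
```

```bash
python3 piv.py; python3 - <<'E'
from look import *
o,c=snap('wrist','w10')
cv2.imwrite('pics/crop10.png',cv2.resize(c['color'][140:340,230:420,::-1],None,fx=3,fy=3))
o,c=snap('side','d10')
cv2.imwrite('pics/crop10d.png',cv2.resize(c['color'][60:240,220:420,::-1],None,fx=3,fy=3))
E
```

```text
t 11.25 q [ 0.33   0.47   1.93  -0.59   0.292  2.427] F [-0.   0.8 -2.2] w 0.0236
tilt 29.77 side 0.04 piv rel slot mm [-1.  -0.3  1. ] pos [0.5384 0.25   0.1672]
```

View pics/crop10.png

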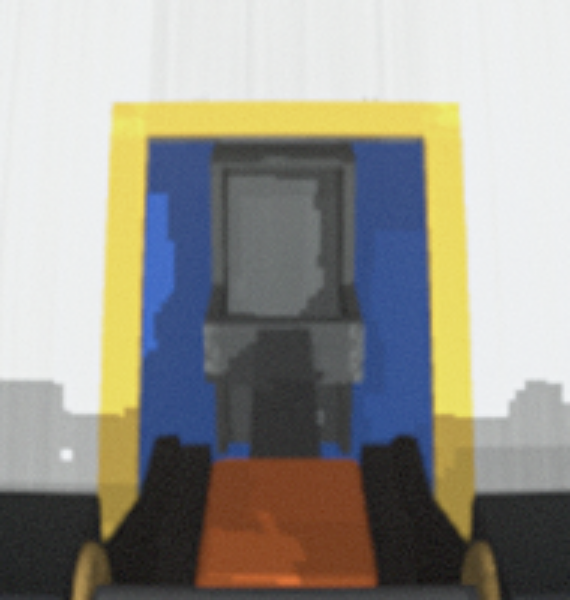

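View pics/crop10d.png

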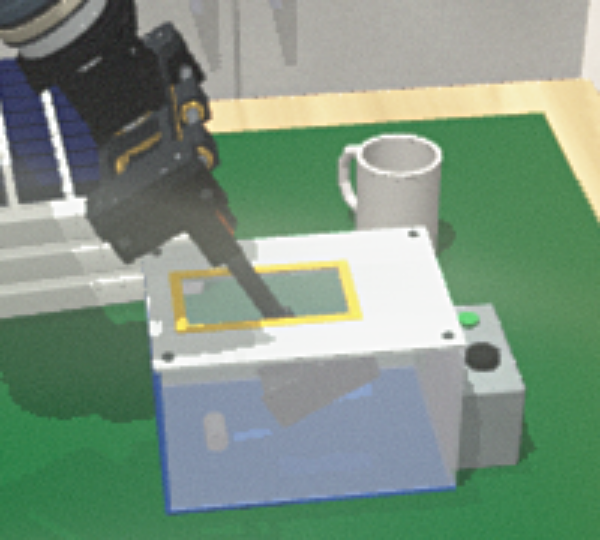

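Request:
send_rows:
  deltas:
    - {"tx":0,"ty":0,"tz":0,"rx":0,"ry":0,"rz":0}
    - {"tx":0,"ty":0,"tz":0,"rx":0,"ry":0,"rz":0}
    - {"tx":0,"ty":0,"tz":0,"rx":0,"ry":0,"rz":0}
    - {"tx":0,"ty":0,"tz":0,"rx":0,"ry":0,"rz":0}
    - {"tx":0,"ty":0,"tz":0,"rx":0,"ry":0,"rz":0}

```text
time: 11.77
position: [0.5396, 0.2502, 0.1673]
tool_rot: [0.966, 0.001, 0.257, -0.0]
ft_force: [-0.7, -0.2, -1.8]
grip_width: 0.0236
```

```bash
python3 piv.py; python3 - <<'E'
from look import *
for i in range(2):
    o,c=snap('side','d11')
    print([ (d['p'],np.round(d['xy'],1).tolist(),(plane(c,d['xy'],.012)[0]-[.563,.2503,.125]).round(3)) for d in robot.tip_of('core_mid','side')[:3]])
cv2.imwrite('pics/crop11d.png',cv2.resize(c['color'][60:240,220:420,::-1],None,fx=3,fy=3))
E
```

```text
t 11.77 q [ 0.329  0.471  1.928 -0.587  0.292  2.424] F [-0.7 -0.2 -1.8] w 0.0236
tilt 29.81 side 0.08 piv rel slot mm [ 0.2 -0.1  1.1] pos [0.5396 0.2502 0.1673]
[]
[]
```

View pics/crop11d.png

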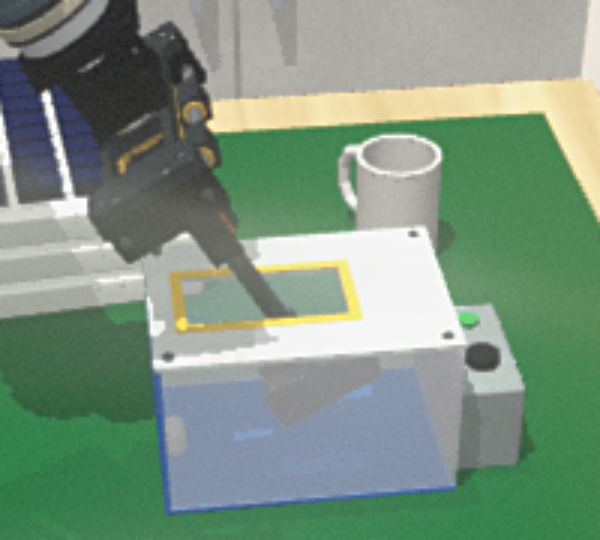

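```bash
python3 - <<'E'
from look import *
o,c=snap('side','d12')
print((plane(c,[220+175/3,60+437/3],.012)[0]-[.563,.2503,.125]).round(3))
cv2.imwrite('pics/crop12d.png',cv2.resize(c['color'][60:240,220:420,::-1],None,fx=3,fy=3))
E
```

```text
[-0.066 -0.006 -0.113]
```

Request:
send_rows:
  deltas:
    - {"tx":0.14,"ty":0,"tz":0,"rx":0,"ry":-0.03,"rz":0}
    - {"tx":0.28,"ty":0,"tz":0.01,"rx":0,"ry":-0.06,"rz":0}
    - {"tx":0.43,"ty":0,"tz":0.02,"rx":0,"ry":-0.09,"rz":0}
    - {"tx":0.57,"ty":0,"tz":0.03,"rx":0,"ry":-0.12,"rz":0}
    - {"tx":0.76,"ty":0,"tz":0.06,"rx":0,"ry":-0.16,"rz":0}

```text
time: 12.43
position: [0.5455, 0.2502, 0.1702]
tool_rot: [0.984, 0.002, 0.178, -0.0]
ft_force: [-0.0, -1.4, -2.2]
grip_width: 0.0235
```

```bash
python3 piv.py
```

```text
t 12.43 q [ 0.296  0.474  1.803 -0.201  0.531  2.02 ] F [-0.  -1.4 -2.2] w 0.0235
tilt 20.46 side 0.06 piv rel slot mm [-0.9 -0.   0.7] pos [0.5455 0.2502 0.1702]
```

View pics/crop12d.png

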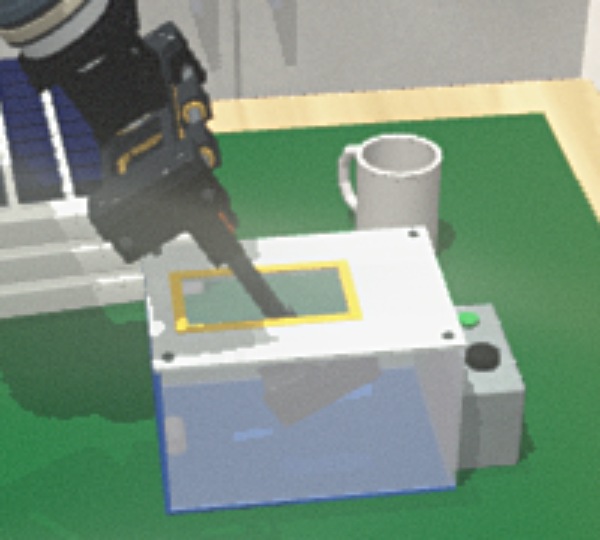

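Request:
send_rows:
  deltas:
    - {"tx":0.19,"ty":0,"tz":0,"rx":0,"ry":-0.04,"rz":0}
    - {"tx":0.38,"ty":0,"tz":0.02,"rx":0,"ry":-0.08,"rz":0}
    - {"tx":0.57,"ty":0,"tz":0.03,"rx":0,"ry":-0.12,"rz":0}
    - {"tx":0.76,"ty":0,"tz":0.06,"rx":0,"ry":-0.16,"rz":0}
    - {"tx":0.95,"ty":0,"tz":0.1,"rx":0,"ry":-0.2,"rz":0}

```text
time: 12.85
position: [0.5557, 0.2503, 0.173]
tool_rot: [0.997, 0.002, 0.079, -0.0]
ft_force: [0.9, 0.4, -2.4]
grip_width: 0.0238
```

Request:
send_rows:
  deltas:
    - {"tx":0.19,"ty":0,"tz":0,"rx":0,"ry":-0.04,"rz":0}
    - {"tx":0.38,"ty":0,"tz":0.02,"rx":0,"ry":-0.08,"rz":0}
    - {"tx":0.57,"ty":0,"tz":0.03,"rx":0,"ry":-0.12,"rz":0}
    - {"tx":0.76,"ty":0,"tz":0.06,"rx":0,"ry":-0.16,"rz":0}
    - {"tx":0.76,"ty":0,"tz":0.06,"rx":0,"ry":-0.16,"rz":0}

```text
time: 13.27
position: [0.5658, 0.2502, 0.1735]
tool_rot: [1.0, 0.001, 0.001, -0.0]
ft_force: [1.4, 0.2, -1.9]
grip_width: 0.0233
```

```bash
python3 piv.py; python3 goal.py .5625 .2503 .32 0;  python3 - <<'E'
from look import *
o,c=snap('wrist','w13')
cv2.imwrite('pics/crop13.png',cv2.resize(c['color'][140:340,230:420,::-1],None,fx=3,fy=3))
E
```

```text
t 13.27 q [ 0.236  0.575  1.499 -0.     1.065  1.805] F [ 1.4  0.2 -1.9] w 0.0233
tilt 0.17 side 0.02 piv rel slot mm [ 2.9 -0.1  1. ] pos [0.5658 0.2502 0.1735]
t 13.27 pos [0.5658 0.2502 0.1735] F [ 1.38  0.15 -1.91] w 0.0233 q [ 0.24  0.57  1.5  -0.    1.06  1.8 ]
txyz cm [ -0.29  -0.02 -14.65] rxyz [-0.    -0.003  0.002]
```

View pics/crop13.png

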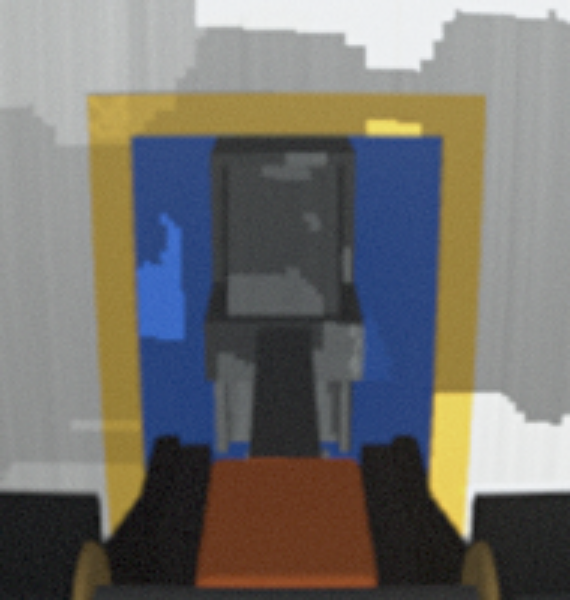

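Request:
send_rows:
  deltas:
    - {"tx":-0.2,"ty":0,"tz":-0.2,"rx":0,"ry":0,"rz":0}
    - {"tx":-0.3,"ty":0,"tz":-1,"rx":0,"ry":0,"rz":0}
    - {"tx":-0.3,"ty":0,"tz":-2.4,"rx":0,"ry":0,"rz":0}
    - {"tx":-0.3,"ty":0,"tz":-4.2,"rx":0,"ry":0,"rz":0}
    - {"tx":-0.3,"ty":0,"tz":-6,"rx":0,"ry":0,"rz":0}

```text
time: 13.73
position: [0.5588, 0.2503, 0.2344]
tool_rot: [1.0, 0.002, -0.0, 0.0]
ft_force: [0.6, 0.0, -1.1]
grip_width: 0.0235
```

Request:
send_rows:
  deltas:
    - {"tx":0,"ty":0,"tz":-1.9,"rx":0,"ry":0,"rz":0}
    - {"tx":0,"ty":0,"tz":-3.8,"rx":0,"ry":0,"rz":0}
    - {"tx":0,"ty":0,"tz":-5.7,"rx":0,"ry":0,"rz":0}
    - {"tx":0,"ty":0,"tz":-7.6,"rx":0,"ry":0,"rz":0}
    - {"tx":0,"ty":0,"tz":-9,"rx":0,"ry":0,"rz":0}

```text
time: 14.15
position: [0.5595, 0.2505, 0.3261]
tool_rot: [1.0, 0.002, 0.001, -0.0]
ft_force: [0.1, -0.5, -1.7]
grip_width: 0.0237
```

Request:
send_rows:
  deltas:
    - {"tx":-0.3,"ty":1,"tz":-0.4,"rx":0,"ry":0,"rz":0}
    - {"tx":-0.8,"ty":3,"tz":-0.4,"rx":0,"ry":0,"rz":0}
    - {"tx":-1.5,"ty":5.7,"tz":-0.4,"rx":0,"ry":0,"rz":0}
    - {"tx":-2.3,"ty":8.7,"tz":-0.4,"rx":0,"ry":0,"rz":0}
    - {"tx":-3.1,"ty":11.7,"tz":-0.4,"rx":0,"ry":0,"rz":0}

```text
time: 14.57
position: [0.5273, 0.1318, 0.327]
tool_rot: [1.0, 0.002, -0.001, 0.0]
ft_force: [0.2, -0.7, -2.3]
grip_width: 0.0235
```

Request:
send_rows:
  deltas:
    - {"tx":-0.8,"ty":3,"tz":0,"rx":0,"ry":0,"rz":0}
    - {"tx":-1.6,"ty":6,"tz":0,"rx":0,"ry":0,"rz":0}
    - {"tx":-2.3,"ty":8.8,"tz":0,"rx":0,"ry":0,"rz":0}
    - {"tx":-2.9,"ty":11.2,"tz":0,"rx":0,"ry":0,"rz":0}
    - {"tx":-3.4,"ty":13,"tz":0,"rx":0,"ry":0,"rz":0}

```text
time: 14.98
position: [0.4935, 0.001, 0.3271]
tool_rot: [1.0, 0.001, -0.001, 0.001]
ft_force: [0.5, 0.5, -2.2]
grip_width: 0.0234
```

Request:
send_rows:
  deltas:
    - {"tx":-0.4,"ty":1.6,"tz":0,"rx":0,"ry":0,"rz":0}
    - {"tx":-0.7,"ty":2.8,"tz":0,"rx":0,"ry":0,"rz":0}
    - {"tx":-0.9,"ty":3.6,"tz":0,"rx":0,"ry":0,"rz":0}
    - {"tx":-1,"ty":4,"tz":0,"rx":0,"ry":0,"rz":0}
    - {"tx":-1,"ty":4,"tz":0,"rx":0,"ry":0,"rz":0}

```text
time: 15.4
position: [0.4851, -0.0374, 0.3273]
tool_rot: [1.0, 0.001, -0.0, 0.0]
ft_force: [0.2, 0.4, -1.9]
grip_width: 0.0236
```

```bash
python3 goal.py .488 -.037 .1625 0;  python3 - <<'E'
from look import *
snap('wrist','w14');snap('side','d14');o,c=snap('scene','s14')
hsv=cv2.cvtColor(c['color'],cv2.COLOR_RGB2HSV)
E
```

```text
t 15.4 pos [ 0.4851 -0.0374  0.3273] F [ 0.24  0.41 -1.9 ] w 0.0236 q [-0.31  0.22  1.63 -0.    1.3   1.26]
txyz cm [ 0.3  -0.04 16.48] rxyz [0.    0.    0.002]
```

View pics/w14.png

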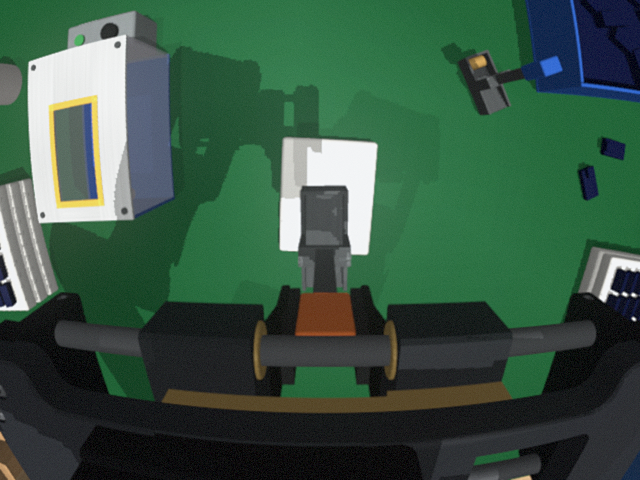

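View pics/d14.png

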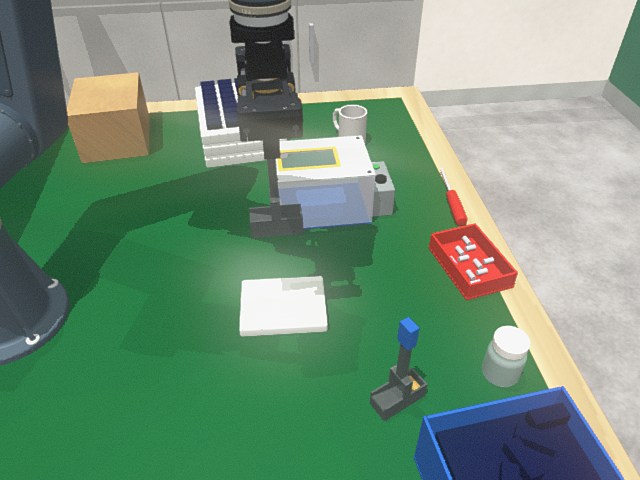

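Request:
send_rows:
  deltas:
    - {"tx":0.1,"ty":0,"tz":0.8,"rx":0,"ry":0,"rz":0}
    - {"tx":0.2,"ty":0,"tz":2.5,"rx":0,"ry":0,"rz":0}
    - {"tx":0.3,"ty":0,"tz":4.7,"rx":0,"ry":0,"rz":0}
    - {"tx":0.3,"ty":0,"tz":7,"rx":0,"ry":0,"rz":0}
    - {"tx":0.3,"ty":0,"tz":9.2,"rx":0,"ry":0,"rz":0}

```text
time: 15.97
position: [0.4889, -0.0362, 0.2341]
tool_rot: [1.0, 0.002, 0.0, -0.0]
ft_force: [0.9, -0.4, -2.9]
grip_width: 0.0236
```

Request:
send_rows:
  deltas:
    - {"tx":0,"ty":0,"tz":2,"rx":0,"ry":0,"rz":0}
    - {"tx":0,"ty":0,"tz":3.6,"rx":0,"ry":0,"rz":0}
    - {"tx":0,"ty":0,"tz":4.8,"rx":0,"ry":0,"rz":0}
    - {"tx":0,"ty":0,"tz":5.7,"rx":0,"ry":0,"rz":0}
    - {"tx":0,"ty":0,"tz":6.2,"rx":0,"ry":0,"rz":0}

```text
time: 16.38
position: [0.4884, -0.0362, 0.172]
tool_rot: [1.0, 0.002, -0.001, -0.0]
ft_force: [-0.1, 0.2, -2.2]
grip_width: 0.024
```

Request:
send_rows:
  deltas:
    - {"tx":0,"ty":0,"tz":0.2,"rx":0,"ry":0,"rz":0}
    - {"tx":0,"ty":0,"tz":0.3,"rx":0,"ry":0,"rz":0}
    - {"tx":0,"ty":0,"tz":0.3,"rx":0,"ry":0,"rz":0}
    - {"tx":0,"ty":0,"tz":0.3,"rx":0,"ry":0,"rz":0}
    - {"tx":0,"ty":0,"tz":0.3,"rx":0,"ry":0,"rz":0}

```text
time: 16.8
position: [0.4894, -0.0371, 0.1711]
tool_rot: [1.0, 0.001, 0.001, 0.0]
ft_force: [0.2, 0.5, -2.4]
grip_width: 0.0237
```

```bash
python3 goal.py .488 -.037 .1625 0
```

```text
t 16.8 pos [ 0.4894 -0.0371  0.1711] F [ 0.22  0.5  -2.44] w 0.0237 q [-0.3   0.42  1.82  0.    0.9   1.26]
txyz cm [-0.14 -0.01  0.86] rxyz [ 0.    -0.002  0.003]
```

Request:
send_rows:
  deltas:
    - {"tx":0,"ty":0,"tz":0.2,"rx":0,"ry":0,"rz":0}
    - {"tx":0,"ty":0,"tz":0.4,"rx":0,"ry":0,"rz":0}
    - {"tx":0,"ty":0,"tz":0.6,"rx":0,"ry":0,"rz":0}
    - {"tx":0,"ty":0,"tz":0.7,"rx":0,"ry":0,"rz":0}
    - {"tx":0,"ty":0,"tz":0.7,"rx":0,"ry":0,"rz":0}

```text
time: 17.22
position: [0.4886, -0.0369, 0.1631]
tool_rot: [1.0, 0.001, -0.0, -0.0]
ft_force: [0.0, -0.2, -2.8]
grip_width: 0.0237
```

Request:
send_rows:
  deltas:
    - {"tx":0,"ty":0,"tz":0.05,"rx":0,"ry":0,"rz":0}
    - {"tx":0,"ty":0,"tz":0.1,"rx":0,"ry":0,"rz":0}
    - {"tx":0,"ty":0,"tz":0.1,"rx":0,"ry":0,"rz":0}
    - {"tx":0,"ty":0,"tz":0.1,"rx":0,"ry":0,"rz":0}

```text
time: 17.55
position: [0.4889, -0.0369, 0.1625]
tool_rot: [1.0, 0.001, 0.0, 0.0]
ft_force: [0.2, 0.1, -3.1]
grip_width: 0.0236
```

Request:
send_rows:
  deltas:
    - {"tx":0,"ty":0,"tz":0.05,"rx":0,"ry":0,"rz":0}
    - {"tx":0,"ty":0,"tz":0.1,"rx":0,"ry":0,"rz":0}
    - {"tx":0,"ty":0,"tz":0.1,"rx":0,"ry":0,"rz":0}
    - {"tx":0,"ty":0,"tz":0.1,"rx":0,"ry":0,"rz":0}

```text
time: 17.88
position: [0.489, -0.0369, 0.1624]
tool_rot: [1.0, 0.001, 0.0, 0.0]
ft_force: [-2.3, 1.3, 5.5]
grip_width: 0.0237
```

```bash
python3 - <<'E'
from look import *
o,c=snap('side','d15');P=cloud(c)
cv2.imwrite('pics/crop15.png',cv2.resize(c['color'][210:350,220:350,::-1],None,fx=4,fy=4))
print(o['ft_force'])
E
```

```text
[-2.27415914  1.31404452  5.52876273]
```

View pics/crop15.png

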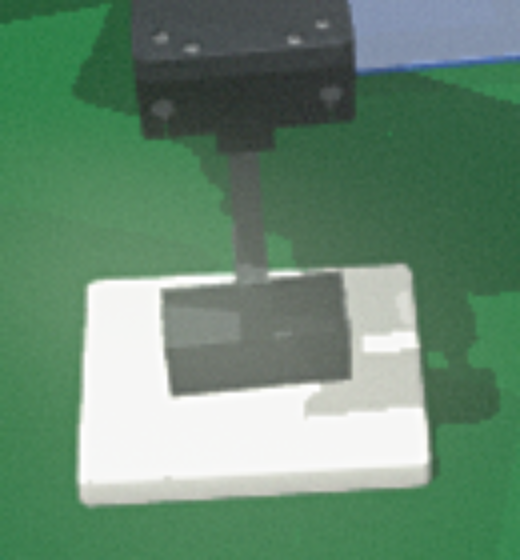

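Request:
send_rows:
  deltas:
    - {"tx":0,"ty":0,"tz":-0.04,"rx":0,"ry":0,"rz":0}
    - {"tx":0,"ty":0,"tz":-0.06,"rx":0,"ry":0,"rz":0}
    - {"tx":0,"ty":0,"tz":-0.06,"rx":0,"ry":0,"rz":0}
  squeeze: 10

```text
time: 18.18
position: [0.489, -0.0367, 0.1624]
tool_rot: [1.0, 0.001, 0.0, -0.0]
ft_force: [-0.4, 2.1, 3.5]
grip_width: 0.0242
```

Request:
send_rows:
  deltas:
    - {"tx":0,"ty":0,"tz":0,"rx":0,"ry":0,"rz":0}
    - {"tx":0,"ty":0,"tz":0,"rx":0,"ry":0,"rz":0}
    - {"tx":0,"ty":0,"tz":0,"rx":0,"ry":0,"rz":0}
    - {"tx":0,"ty":0,"tz":0,"rx":0,"ry":0,"rz":0}
    - {"tx":0,"ty":0,"tz":0,"rx":0,"ry":0,"rz":0}
  claw: 5.5

```text
time: 18.6
position: [0.4889, -0.0371, 0.1619]
tool_rot: [1.0, 0.001, -0.0, 0.0]
ft_force: [0.6, 0.8, -0.2]
grip_width: 0.0489
```

```bash
python3 goal.py .488 -.037 .3 0; python3 - <<'E'
from look import *
o,c=snap('wrist','w16')
cv2.imwrite('pics/crop16.png',cv2.resize(c['color'][140:400,200:450,::-1],None,fx=2.3,fy=2.3))
E
```

```text
t 18.6 pos [ 0.4889 -0.0371  0.1619] F [ 0.62  0.77 -0.15] w 0.0489 q [-0.3   0.44  1.83 -0.    0.87  1.26]
txyz cm [ -0.09  -0.   -13.81] rxyz [0.    0.    0.003]
```

View pics/crop16.png

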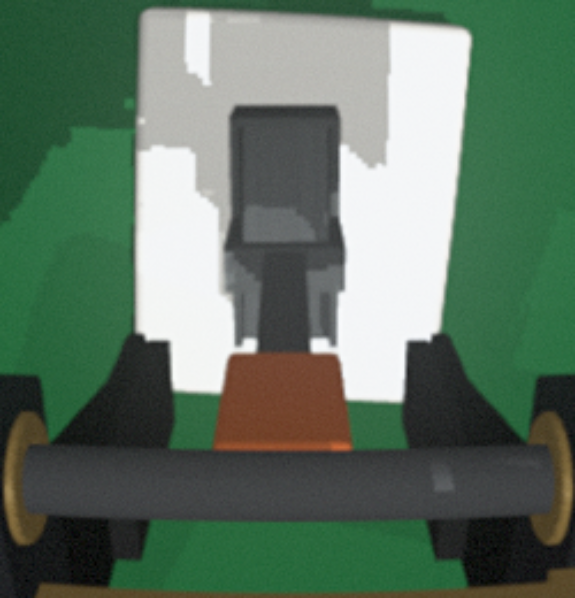

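Released; the handle stands free between the open fingers and the boat is well inside the pad. Retreating straight up.

Request:
send_rows:
  deltas:
    - {"tx":0,"ty":0,"tz":-0.3,"rx":0,"ry":0,"rz":0}
    - {"tx":0,"ty":0,"tz":-1,"rx":0,"ry":0,"rz":0}
    - {"tx":0,"ty":0,"tz":-2.2,"rx":0,"ry":0,"rz":0}
    - {"tx":0,"ty":0,"tz":-4,"rx":0,"ry":0,"rz":0}
    - {"tx":0,"ty":0,"tz":-6,"rx":0,"ry":0,"rz":0}
  claw: 7

```text
time: 19.07
position: [0.4883, -0.0368, 0.2227]
tool_rot: [1.0, 0.001, -0.001, -0.0]
ft_force: [-0.3, 0.3, 0.2]
grip_width: 0.0689
```

Request:
send_rows:
  deltas:
    - {"tx":0,"ty":0,"tz":-2,"rx":0,"ry":0,"rz":0}
    - {"tx":0,"ty":0,"tz":-4,"rx":0,"ry":0,"rz":0}
    - {"tx":0,"ty":0,"tz":-6,"rx":0,"ry":0,"rz":0}
    - {"tx":0,"ty":0,"tz":-8,"rx":0,"ry":0,"rz":0}
    - {"tx":0,"ty":0,"tz":-9,"rx":0,"ry":0,"rz":0}

```text
time: 19.48
position: [0.4899, -0.0372, 0.3153]
tool_rot: [1.0, 0.001, 0.002, 0.001]
ft_force: [-0.2, -0.7, -0.1]
grip_width: 0.0699
```

Request:
send_rows:
  deltas:
    - {"tx":0,"ty":0,"tz":0,"rx":0,"ry":0,"rz":0}
    - {"tx":0,"ty":0,"tz":0,"rx":0,"ry":0,"rz":0}
    - {"tx":0,"ty":0,"tz":0,"rx":0,"ry":0,"rz":0}

```text
time: 19.73
position: [0.4882, -0.0367, 0.3115]
tool_rot: [1.0, 0.001, -0.001, -0.0]
ft_force: [0.5, 1.0, -0.2]
grip_width: 0.0701
```

```bash
python3 - <<'E'
from look import *
o,c=snap('side','d17');P=cloud(c);hsv=cv2.cvtColor(c['color'],cv2.COLOR_RGB2HSV)
m=cv2.inRange(hsv,(5,120,80),(16,255,255))>0
v,u=np.nonzero(m); X=P[v,u]; s=(abs(X[:,0]-.488)<.05)&(abs(X[:,1]+.037)<.06); X=X[s]; print(s.sum(),X.min(0).round(4),X.max(0).round(4),X[X[:,2]>.19].mean(0),o['time'],o['ft_force'].round(2))
snap('wrist','w17')
E
```

```text
272 [ 0.4805 -0.0513  0.1592] [ 0.496  -0.0258  0.2016] [ 0.48814199 -0.04064917  0.19771081] 19.7333 [ 0.54  0.96 -0.2 ]
```

View pics/d17.png

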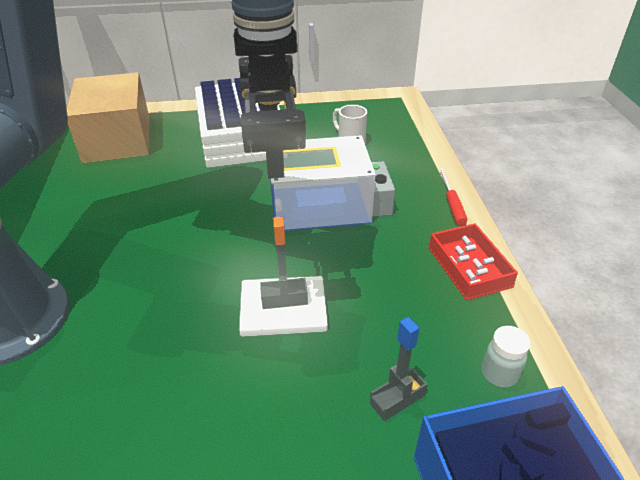

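View pics/w17.png

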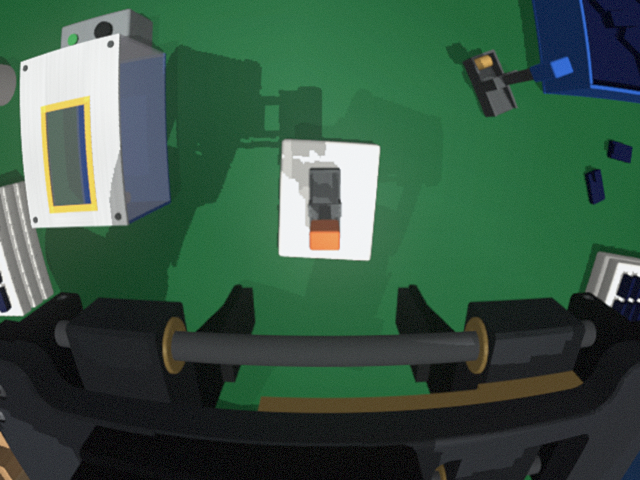

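```bash
python3 -c "
from rig import robot
print(robot.hand_in())"
```

```text
the job is handed in; nothing more can be done
None
```

The steel core is in the hopper and the empty orange-handled boat is standing released on the white foam pad. I handed the job in at about 20 s of the 58 s allowed; no verdict comes back.

**What I did:** I gripped the orange handle across its 24 mm side and lowered the bowl level through the slot, with its underside about 93 mm below the cover. I then tipped it nose-down about the slot centre until the core rolled out, levelled it, lifted it out and set it on the pad.

**Tip angle:** I stopped at about 30° instead of 45°. Past that the wrist would have come too near a joint limit, and 30° was enough to empty the bowl.

**Last checks:**
- **Core:** two side views while the boat was still inside showed the core resting at the hopper's -x wall, about 66 mm from the slot centre, and the bowl empty. I had no clear view of the core after the lift. The core detector reported nothing there, so I read the position off the picture by eye.
- **Hopper contact:** I saw none in the pictures, and the wrist force showed no jump while the boat was inside. Boat-to-hopper force is not measured directly.
- **Boat:** after release it stood upright, with the handle top at 0.20 m and the handle at about (0.488, -0.037 to -0.041) m. That is within about 5 mm of the pad centre.
- **Arm:** the gripper was retracted about 15 cm above the boat, with no contact force.

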